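# Teach a counting scale its sample and hold the recessed button

### The arm

A 6-joint arm with a two-finger parallel gripper is mounted at the origin on a cart in front of the work surface, level with it; the furniture and walls round the work are solid. World frame = base frame: x ahead of the robot, y to its left, z up, the work surface at z = 0. Lengths are in m, angles in rad, forces in N, time in s.
With the tool pointing down it reaches from about 0.375 to 0.9 m from the base axis. Payload 3.1 kg.
Tool frame: the origin (TCP) lies on the centre line of the jaws, within the pads' length; the fingertips stand 11 mm ahead of it and the grasp point (between the pads) lies 8 mm behind it; x points along the fingers, y is the direction in which the jaws open and shut, and the axes are right-handed (so a half turn about x gives the same grasp; the last joint's range is limited). The gripper opens to 87 mm and grips with 3 to 60 N. Pads are 19 mm wide; open, the fingers measure 117 mm over their backs; the gripper's body (75 mm by 190 mm) begins 51 mm behind the grasp point.
Start: joints at [-1.44, 0.527, 1.433, -0, 1.181, -0.178], TCP at [0.191, -0.595, 0.234] pointing down, gripper open.
Joint ranges: [-3.08, 3.08], [-0.75, 2.2], [0.22, 2.44], [-1.43, 4.57], [0, 2.65], [-2.85, 2.85]. Speed limits (rad/s): [2.79, 2.79, 3.14, 3.14, 3.14, 3.14].

### API

Orientations are given as a unit quaternion [x, y, z, w].
In Python, from rig import robot, camera, camera_info gives the robot as it stands.
- The arm moves only by the shell command python3 -m inch 'ROWS' [FORCE]. ROWS is JSON, a list that holds one entry, the list of rows, each a list of 5 numbers: the shift along the tool's x, y, z in cm, then the turn about the tool's x in rad, then the opening, from 0 (shut) to 1 (fully open). A call has 1 to 8 rows; each row shifts and turns the pose as measured when the row begins, along the tool's axes as they then stand; what a row does not reach is not made up. A row lasts 1/12 s, in which the tool goes at most 41.7 mm and 7.16 degrees, less where a joint would pass 70% of its speed; a pose out of reach is approached as far as the arm can. A call with a gripper value outside its range is refused whole. The fingers move at their own pace and stop on an object; FORCE is the grip in N (left out, the last holds). Time passes only in rows, so rows that do not move let the fingers close. It gives the time, the measured TCP pose, the force and the opening at its end, in the units of the state.
- robot.get_obs(): the state, without advancing time (a new reading comes with each control period).
- camera(name): name is "scene" or "top" or "wrist"; returns the picture (384x512x3 uint8, red, green, blue); there is no depth.
- camera_info(name): a dict with "camera_matrix" (3x3 intrinsics, pixels), "rvec" (rotation vector, rad) and "tvec" (3), from world to camera coordinates, as OpenCV has them. Camera axes: x right, y down, z forward; pixel columns grow to the right and rows downward; lengths in m; the calibration is good to about 2 mm. A picture is of the moment at which its call begins: read the wrist's pose just before it. camera_info takes no time and is no camera call; for the wrist camera it gives the pose at the moment of the call.
- robot.hand_in(): hands the job in, once; it reports no verdict.
The state is a dict: "time": time; "q": joint angles; "joint_velocities": joint speeds; "joint_torque": joint torques, N m; "position": TCP position; "tool_rot": TCP orientation; "ft_force": force on the tool from outside, world axes, zero at the start; "moment": the same for the moment, N m; "grip_width": finger opening in m.
Only numpy, scipy, OpenCV 4.12 (cv2) and the standard library are available. Lean on these libraries where they do the work, as an engineer would, in place of code of your own. Each camera call takes 0.05 s, during which the arm holds its last target. There are 200 camera calls.

### The job

Teach the bench counting scale its sample: pick up the blue cup and pour all five steel nuts out of it into the scale's aluminium pan, then stand the empty cup upright on the bench again and let go of it. Then take the orange-handled stylus out of its stand, reach its steel tip straight down through the red-ringed hole in the scale's deck, push the recessed yellow button fully down with it, and finish holding it down, the stylus still in the gripper. Do not press the button with the fingers, and leave the grease tin, tape measure and plug pack where they are.

Things in the scene. Friction and masses are not known exactly. Their poses are not given: they have to be found in the camera images.
- scale: Grey counting scale, fixed, 240 mm in x (front to back) by 200 mm in y. Origin: centre of its underside on the bench; its own -x side faces the robot, z up. Front: a level control deck 85 mm deep (x -120 to -35 mm), top at z 68 mm, with a display and, at its -y side, the red-ringed hole. Behind it an open aluminium pan, rim at z 111 mm.
- pan_in (a point): Centre of the pan's inner floor (45, 0, 59 mm in the scale's frame); axes are the scale's. The inside is 142 mm in x by 192 mm in y and 52 mm deep, walls 4 mm.
- aperture (a point): Centre of the mouth of the round hole in the deck, at deck height 68 mm (-77.5, -45, 68 mm in the scale's frame). Straight vertical shaft of 20 mm diameter with a 3 mm chamfer at the mouth; the button lies 30 mm down in it. The deck round it is flat; the pan's front wall stands 47 mm behind it and rises 43 mm above the deck.
- button_top (a point): Centre of the top face of the yellow button, 17 mm diameter, in the shaft 30 mm below the deck when not pressed.
- button (a joint): Button travel in m: 0 up, 0.006 fully down (at the stop). It springs back. It takes 1.4 N to start, 4.1 N to be fully down.
- stand: Black block 75 x 75 mm, 58 mm high, fixed on the bench; the stylus stands in the hole in the middle of its top (11.5 mm diameter). Origin: centre of underside.
- stylus: Stylus of 50 g, standing upright, tip down, in the stand. Origin at its tip, z along it towards the handle. Steel tip rod of 7 mm diameter from 0 to 53 mm, dark collar of 23 mm diameter from 53 to 58 mm (rests on the stand's top), round orange handle of 18 mm diameter from 58 to 130 mm. Lift it more than 55 mm to draw it out.
- stylus_tip (a point): The end of the stylus's tip rod (same as its origin).
- cup: Blue open straight cup of 100 g, 62 mm outside diameter, 85 mm high, wall 3 mm, floor 5 mm, no handle. Smooth inside: nuts slide on it at slopes over about 20 degrees. Origin: centre of its underside, z towards the mouth.
- cup_rim (a point): Centre of the cup's mouth, 85 mm above its underside.
- nut0: Bright steel hex nut, 24 mm across flats (27 mm over corners), 13 mm high, 30 g, loose in the cup at the start. Origin: centre of one flat face.
- nut1: Bright steel hex nut, 24 mm across flats (27 mm over corners), 13 mm high, 30 g, loose in the cup at the start. Origin: centre of one flat face.
- nut2: Bright steel hex nut, 24 mm across flats (27 mm over corners), 13 mm high, 30 g, loose in the cup at the start. Origin: centre of one flat face.
- nut3: Bright steel hex nut, 24 mm across flats (27 mm over corners), 13 mm high, 30 g, loose in the cup at the start. Origin: centre of one flat face.
- nut4: Bright steel hex nut, 24 mm across flats (27 mm over corners), 13 mm high, 30 g, loose in the cup at the start. Origin: centre of one flat face.
- grease_tin: Blue and red round tin, 67 mm diameter, 58 mm high; a bystander. Origin: centre of underside.
- tape_measure: Yellow tape measure, 66 x 81 x 32 mm; a bystander. Origin: centre of underside.
- plug_pack: Small orange and white carton, 52 x 96 x 34 mm; a bystander. Origin: centre of underside.

How it is judged:
By the outcome, as a careful person would: the job done as asked, in the order asked, and still so for the second after the job is handed in, while the arm keeps its last pose, push and grip.
It also fails if it takes over 72 s, if anything falls off the work surface, if the arm or the gripper's body presses on something with over 40 N, if the wrist force passes 120 N, or if a joint passes its speed limit or range.

## Working session

There is one attempt and no reset: what is moved stays moved. The work goes in short steps, Python scripts to look and compute and a shell command to move; the robot and the scene stay as the last step left them, time stands still between calls to the robot, and variables do not carry over. Pictures are saved under pics/ and viewed, about 8 in all and at most 12, crops included, and the job is handed in when it is done.

```bash
ls; mkdir -p pics
python3 - <<'E'
from rig import robot,camera,camera_info
import cv2,numpy as np
o=robot.get_obs();print(o)
for n in("scene","top"):
    cv2.imwrite(f"pics/{n}0.png",camera(n)[:,:,::-1]); i=camera_info(n);print(n,i)
E
```

```text
pics
{'time': 0.0, 'q': array([-1.43951305e+00,  5.28489383e-01,  1.43390786e+00, -7.00522870e-06,
        1.18139295e+00, -1.78508735e-01]), 'joint_velocities': array([ 0.00048133,  0.00048523,  0.00039627, -0.0004149 ,  0.0007876 ,
       -0.00011152]), 'joint_torque': array([-1.22640788e-03, -4.40045822e+01, -1.76595390e+01,  6.31626975e-02,
        5.81901788e-02, -1.58884841e-04]), 'position': array([ 0.19046393, -0.59452248,  0.23255558]), 'tool_rot': array([ 0.69865649,  0.10986821, -0.69862438,  0.10831464]), 'ft_force': array([-0.0110693 ,  1.44489917,  0.24947129]), 'moment': array([-0.05864707,  0.03620035, -0.03696987]), 'grip_width': 0.0869839791151894}
scene {'camera_matrix': array([[499.60699656,   0.        , 259.76727508],
       [  0.        , 499.60699656, 198.43361816],
       [  0.        ,   0.        ,   1.        ]]), 'rvec': array([ 0.94525688, -2.3618788 ,  1.21940343]), 'tvec': array([0.41770268, 0.29679987, 1.14768984])}
top {'camera_matrix': array([[363.05569952,   0.        , 254.52871619],
       [  0.        , 363.05569952, 193.29397877],
       [  0.        ,   0.        ,   1.        ]]), 'rvec': array([ 2.18142221, -2.18790235,  0.08243326]), 'tvec': array([0.02194677, 0.5486102 , 1.14360318])}
```

View pics/scene0.png

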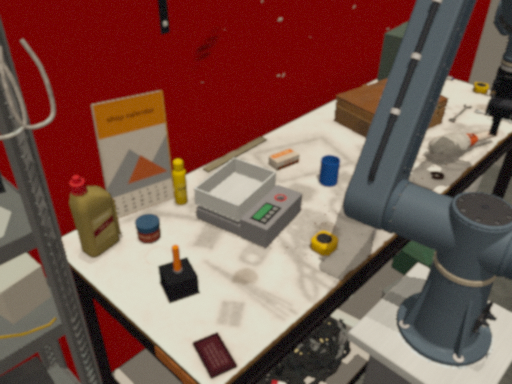

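View pics/top0.png

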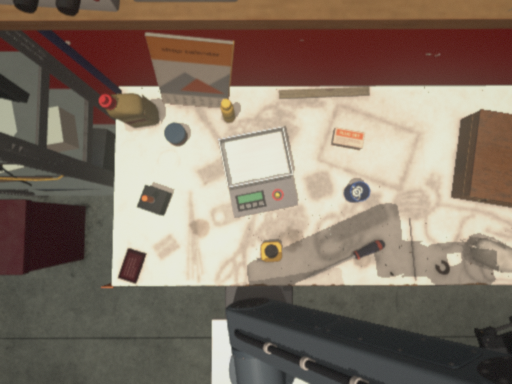

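Top view: cup (357,191), red hole (278,195), stand (154,199), pan (256,156), tape (271,251), tin (176,134), plug pack (348,137). In the scene view the cup is at (329,170) and the stylus at (177,265).

```bash
cat > h.py <<'E'
import cv2,numpy as np
from rig import robot,camera,camera_info
def ray(info,px):
    R=cv2.Rodrigues(info["rvec"])[0];K=info["camera_matrix"]
    d=R.T@np.linalg.inv(K)@np.array([px[0],px[1],1.]);return -R.T@info["tvec"],d/np.linalg.norm(d)
def plane(info,px,z):
    c,d=ray(info,px);return c+d*(z-c[2])/d[2]
def proj(info,P):
    return cv2.projectPoints(np.float64(P).reshape(-1,3),info["rvec"],info["tvec"],info["camera_matrix"],None)[0].reshape(-1,2)
def tri(rays):
    A=np.zeros((3,3));b=np.zeros(3)
    for c,d in rays: M=np.eye(3)-np.outer(d,d);A+=M;b+=M@c
    return np.linalg.solve(A,b)
def hsv(im): return cv2.cvtColor(im,cv2.COLOR_RGB2HSV)
def blobs(mask,roi=None,mn=15):
    m=mask.astype(np.uint8)
    if roi: z=np.zeros_like(m);x0,y0,x1,y1=roi;z[y0:y1,x0:x1]=m[y0:y1,x0:x1];m=z
    cs=cv2.findContours(m,cv2.RETR_EXTERNAL,cv2.CHAIN_APPROX_NONE)[0]
    return sorted([c for c in cs if cv2.contourArea(c)>=mn],key=cv2.contourArea,reverse=True)
E
python3 - <<'E'
from h import *
T=cv2.imread("pics/top0.png")[:,:,::-1].copy();S=cv2.imread("pics/scene0.png")[:,:,::-1].copy()
it,is_=camera_info("top"),camera_info("scene")
def show(n,im,info,cond,roi,zs,mn=4):
    for c in blobs(cond,roi,mn)[:2]:
        r=cv2.minAreaRect(c);(cx,cy),rad=cv2.minEnclosingCircle(c)
        print(n,"rect",np.round(r[0],1),np.round(r[1],1),round(r[2],1),"circ",round(cx,1),round(cy,1),round(rad,1),[np.round(plane(info,r[0],z),4).tolist() for z in zs])
H=hsv(T);h,s,v=cv2.split(H)
show("cup",T,it,(h>100)&(h<130)&(s>80),(335,170,385,215),[0,.085])
show("ring",T,it,((h<8)|(h>172))&(s>110),(268,185,290,206),[.068])
show("stand",T,it,(v<75),(130,175,180,225),[.058])
show("orange",T,it,(h<18)&(s>150)&(v>120),(130,175,180,225),[.13,.1])
show("pan",T,it,(s<40)&(v>150),(210,120,300,195),[.111])
show("scale",T,it,(s<60)&(v<150),(210,120,310,225),[.068])
show("tape",T,it,(h>18)&(h<35)&(s>120),(250,230,295,270),[.032])
show("tin",T,it,(v<140),(158,115,195,152),[.058])
show("plug",T,it,(s>100)&(h<15),(325,120,375,160),[.034])
H=hsv(S);h,s,v=cv2.split(H)
show("Scup",S,is_,(h>100)&(h<130)&(s>120),(310,145,350,195),[0.0425])
show("Sorange",S,is_,(h<18)&(s>150)&(v>120),(155,235,200,280),[.1])
cv2.imwrite("pics/c1.png",np.hstack([cv2.resize(T[115:225,205:310],None,fx=4,fy=4,interpolation=2),cv2.resize(T[170:225,130:180],(380,440),interpolation=2)])[:,:,::-1])
E
```

```text
ring rect [277. 194.] [10. 10.] 90.0 circ 277.3 194.3 5.4 [[0.5428, -0.0487, 0.068]]
stand rect [164.7 204.3] [ 3.3 19.7] 21.8 circ 164.0 204.0 9.8 [[0.5126, 0.2984, 0.058]]
stand rect [155.4 194. ] [2.5 4.1] 18.4 circ 155.5 194.0 2.1 [[0.5447, 0.3278, 0.058]]
orange rect [144. 198.] [4. 4.] 90.0 circ 144.2 197.8 2.5 [[0.5278, 0.3409, 0.13], [0.5297, 0.35, 0.1]]
pan rect [254.5 160. ] [89. 68.] 0.0 circ 254.5 164.5 53.4 [[0.6413, 0.0203, 0.111]]
pan rect [220.5 126.1] [9.9 5. ] 59.0 circ 219.0 127.0 5.0 [[0.7442, 0.1217, 0.111]]
scale rect [250.4 200.3] [17.7 29.6] 78.7 circ 250.5 200.5 16.4 [[0.5235, 0.0333, 0.068]]
scale rect [260.6 182.8] [ 2.5 62.4] 78.7 circ 260.5 182.5 31.2 [[0.5775, 0.0017, 0.068]]
tape rect [271.  250.5] [17. 20.] 90.0 circ 270.8 251.2 11.7 [[0.3677, -0.0308, 0.032]]
tin rect [175.8 133.8] [23.3 19.8] 45.0 circ 175.8 133.8 11.9 [[0.734, 0.267, 0.058]]
tin rect [158.5 118.5] [7. 1.] 90.0 circ 158.5 118.5 3.5 [[0.7828, 0.322, 0.058]]
plug rect [349.1 133.9] [27.3  6.8] 10.3 circ 349.2 133.8 13.8 [[0.7377, -0.2837, 0.034]]
Scup rect [328.9 170.5] [16.1 29. ] 7.1 circ 328.5 170.5 14.6 [[0.551, -0.3017, 0.0425]]
Sorange rect [175.5 258. ] [24.5  6.8] 81.0 circ 175.5 258.0 12.3 [[0.5287, 0.3391, 0.1]]
```

View pics/c1.png

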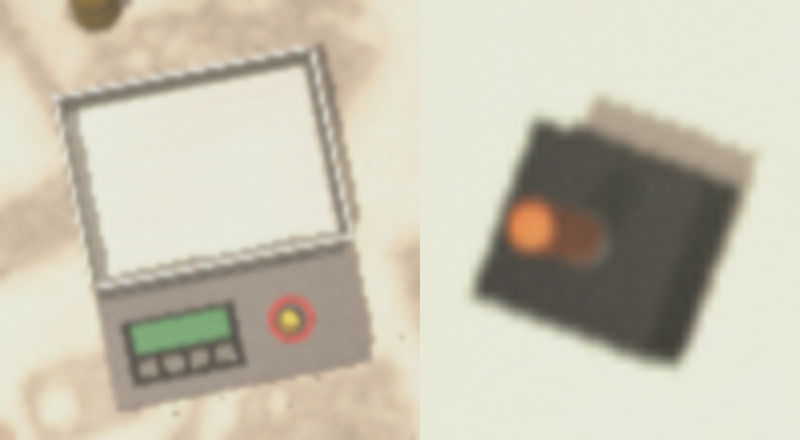

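Run:
```python
from h import *
T=cv2.imread("pics/top0.png")[:,:,::-1].copy();S=cv2.imread("pics/scene0.png")[:,:,::-1].copy()
it,is_=camera_info("top"),camera_info("scene")
px=np.array([[58,100],[320,48],[352,237],[97,288],[120,408],[372,358]])/4+np.array([205,115])
zs=[.111]*4+[.068]*2
P=[plane(it,p,z) for p,z in zip(px,zs)]; print(np.round(P,4))
def fit(loc,W):
    a,b=np.array(loc),np.array(W)[:,:2];ac,bc=a-a.mean(0),b-b.mean(0)
    th=np.arctan2((ac[:,0]*bc[:,1]-ac[:,1]*bc[:,0]).sum(),(ac*bc).sum());R=np.array([[np.cos(th),-np.sin(th)],[np.sin(th),np.cos(th)]])
    o=b.mean(0)-R@a.mean(0);print("scale yaw",np.degrees(th),"o",o,"res",np.round(b-(a@R.T+o),4).tolist());return R,o
loc=[[.12,.1],[.12,-.1],[-.03,-.1],[-.03,.1],[-.12,.1],[-.12,-.1]]
R,o=fit(loc,P); print("ap",R@[-.0775,-.045]+o)
R,o=fit(loc+[[-.0775,-.045]],P+[plane(it,(277.3,194.3),.068)]); print("ap",R@[-.0775,-.045]+o,"pan",R@[.045,0]+o)
print("-y wall mid rim",R@[.045,-.1]+o)
h,s,v=cv2.split(hsv(T));print(hsv(T)[180:203:2,345:370:3].tolist()[5])
for c in blobs((s>60)&(v<170),(340,172,378,212),30): print(cv2.minEnclosingCircle(c),cv2.boundingRect(c),[np.round(plane(it,cv2.minEnclosingCircle(c)[0],z),4) for z in(.0,.085)])
m=(cv2.inRange(hsv(S),(100,120,0),(130,255,255))>0)
c=blobs(m,(310,145,350,195))[0];print("scene bbox",cv2.boundingRect(c))
for x,y in((.551,-.302),(.545,-.29)):
  for im,i in(("scene",is_),("top",it)): print(im,proj(i,[[x,y,0],[x,y,.085]]).round(1).tolist())
b=(v<90)
st=blobs((v<110),(125,170,185,225),30)[0];r=cv2.minAreaRect(st);print("stand",r,[np.round(plane(it,r[0],z),4) for z in(.03,.058)])
```

```text
[[ 0.7019  0.1246  0.111 ]
 [ 0.7408 -0.0714  0.111 ]
 [ 0.5983 -0.0938  0.111 ]
 [ 0.5609  0.0952  0.111 ]
 [ 0.4726  0.0804  0.068 ]
 [ 0.5103 -0.1128  0.068 ]]
scale yaw 10.85278000138405 o [0.60728322 0.00557351] res [[-0.0044, -0.0018], [-0.0031, -0.0014], [0.0016, 0.0045], [0.0019, -0.0029], [0.002, -0.0008], [0.002, 0.0024]]
ap [ 0.53964224 -0.05321381]
scale yaw 10.818111365662755 o [0.60760326 0.00608351] res [[-0.0048, -0.0022], [-0.0034, -0.0018], [0.0014, 0.0039], [0.0015, -0.0035], [0.0016, -0.0014], [0.0018, 0.0018], [0.0019, 0.0031]]
ap [ 0.53992673 -0.05266286] pan [0.65180352 0.01452964]
-y wall mid rim [ 0.6705727  -0.08369315]
[[126, 14, 88], [120, 18, 85], [114, 38, 127], [26, 33, 211], [21, 30, 172], [23, 36, 172], [113, 10, 105], [114, 29, 88], [113, 46, 132]]
scene bbox (320, 156, 19, 30)
scene [[327.7, 181.5], [330.3, 159.1]]
top [[353.3, 192.8], [360.9, 190.6]]
scene [[327.0, 183.6], [329.6, 161.2]]
top [[349.7, 194.6], [357.0, 192.6]]
stand ((154.32876586914062, 199.62327575683594), (27.504671096801758, 23.642311096191406), 20.556045532226562) [array([0.5287, 0.3383, 0.03  ]), array([0.5271, 0.3307, 0.058 ])]
```

```bash
python3 -m inch '[[[0,-1.5,-3.6,0,1],[0,-1.5,-3.6,0,1],[0,-1.5,-3.6,0,1],[0,-1.5,-3.6,0,1],[0,-1.5,-3.6,0,1],[0,-1.5,-3.6,0,1]]]'; python3 -m inch '[[[0,-1.5,-3.6,0,1],[0,-1.5,-3.6,0,1],[0,-1.5,-3.6,0,1],[0,-1.5,-3.6,0,1],[0,-1.5,-3.6,0,1],[0,0,0,-0.12,1],[0,0,0,-0.12,1]]]'; python3 -m inch '[[[0,0,0,-0.12,1],[0,0,0,-0.12,1],[0,0,0,-0.12,1],[0,0,0,-0.12,1],[0,0,0,-0.12,1],[0,0,0,-0.12,1],[0,0,0,-0.12,1],[0,0,0,-0.12,1]]]'
cat >> h.py <<'E'
from scipy.spatial.transform import Rotation as Ro
def st():
    o=robot.get_obs();R=Ro.from_quat(o["tool_rot"]).as_matrix()
    print("t",round(o["time"],2),"p",o["position"].round(4),"w",round(o["grip_width"],4),"F",o["ft_force"].round(1),"x",R[:,0].round(3),"yang",round(np.degrees(np.arctan2(R[1,1],R[0,1])),1),"q",o["q"].round(2));return o["position"],R
def togo(P):
    p,R=st();print("to go cm",(R.T@(np.array(P)-p)*100).round(2))
E
python3 - <<'E'
from h import *
st();i=camera_info("wrist");cv2.imwrite("pics/w1.png",camera("wrist")[:,:,::-1]);np.savez("w1",**i)
print(proj(i,[[.549,-.293,.085],[.549,-.293,0]]))
E
```

```text
time: 0.6
position: [0.3677, -0.445, 0.2288]
tool_rot: [-0.698, -0.104, 0.701, -0.103]
ft_force: [-0.0, -0.4, -0.5]
grip_width: 0.0868
time: 1.18
position: [0.5295, -0.305, 0.2254]
tool_rot: [-0.68, -0.194, 0.682, -0.188]
ft_force: [-0.2, -0.3, -1.1]
grip_width: 0.087
time: 1.85
position: [0.5295, -0.2991, 0.2205]
tool_rot: [0.507, 0.5, -0.506, 0.486]
ft_force: [1.1, 0.0, 0.5]
grip_width: 0.0871
t 1.85 p [ 0.5295 -0.2991  0.2205] w 0.0871 F [1.1 0.  0.5] x [-0.013  0.014 -1.   ] yang -1.6 q [-0.7   0.53  1.48  0.    1.16 -0.67]
[[276.44911874 177.24198304]
 [272.6457351  162.5209925 ]]
```

View pics/w1.png

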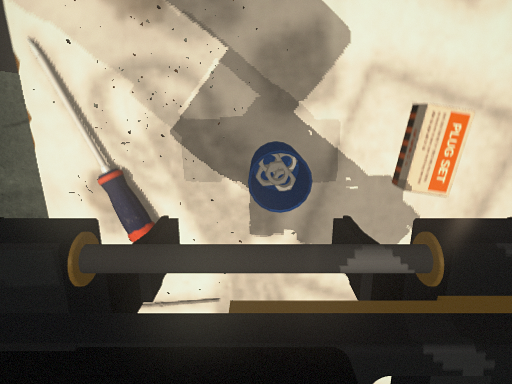

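Run:
```python
from h import *
I=cv2.imread("pics/w1.png")[:,:,::-1].copy();i=dict(np.load("w1.npz"))
m=cv2.inRange(hsv(I),(105,120,30),(130,255,255));c=blobs(m,(230,120,330,225))[0]
x,y,w,h=cv2.boundingRect(c);print(x,y,w,h)
a=np.linspace(0,6.28,90)
def bb(cx,cy):
    P=np.vstack([np.c_[cx+.031*np.cos(a),cy+.031*np.sin(a),0*a+z] for z in(0,.085)]);q=proj(i,P);return np.r_[q.min(0),q.max(0)]
from scipy.optimize import least_squares
s=least_squares(lambda p:bb(*p)-[x,y,x+w,y+h],[.549,-.293]);print(s.x,s.fun)
togo([*s.x,.12])
```

```text
248 150 63 62
[ 0.55177377 -0.30202608] [-0.8452792  -5.61204565  0.82746129  4.91751764]
t 1.9 p [ 0.5293 -0.299   0.2203] w 0.0868 F [-0.9  1.  -0.2] x [-0.013  0.015 -1.   ] yang -1.3 q [-0.7   0.53  1.48  0.    1.16 -0.68]
to go cm [10.    2.39  0.39]
```

```bash
python3 -m inch '[[[0,0,0,-0.105,1],[0,0,0,-0.105,1],[1,1.1,0.4,0,1],[2,1.1,0.5,0,1],[2.5,0,0,0,1],[2.5,0,0,0,1],[0,0,0,0,1]]]'>/dev/null
python3 - <<'E'
from h import *
togo([.5517,-.302,.038])
E
```

```text
t 2.48 p [ 0.5526 -0.3029  0.1374] w 0.0874 F [-0.1 -0.1 -0.8] x [-0.012  0.014 -1.   ] yang 10.3 q [-0.68  0.66  1.49  0.    1.01 -0.86]
to go cm [9.94 0.02 0.05]
```

```bash
python3 -m inch '[[[2.5,0,0,0,1],[2.5,0,0,0,1],[2.5,0,0,0,1],[2.2,0,0,0,1],[0,0,0,0,1]]]' 8 >/dev/null;python3 - <<'E'
from h import *
togo([.5517,-.302,.038])
E
python3 -m inch '[[[0,0,0,0,0],[0,0,0,0,0],[0,0,0,0,0],[0,0,0,0,0],[0,0,0,0,0],[0,0,0,0,0]]]' 8;  python3 -m inch '[[[-1,0,0,0,0],[-1.5,0,0,0,0],[-1.5,0,0,0,0],[0,0,0,0,0]]]' 8
python3 - <<'E'
from h import *
st();cv2.imwrite("pics/w2.png",camera("wrist")[:,:,::-1]);cv2.imwrite("pics/s2.png",cv2.resize(camera("scene")[80:300,150:400],None,fx=3,fy=2.7)[:,:,::-1])
E
```

```text
t 2.9 p [ 0.5537 -0.3033  0.0409] w 0.0872 F [-0.1  0.7 -0.9] x [-0.009  0.011 -1.   ] yang 9.7 q [-0.68  0.79  1.53  0.    0.83 -0.85]
to go cm [ 0.29 -0.17 -0.16]
time: 3.4
position: [0.5564, -0.3057, 0.0479]
tool_rot: [0.458, 0.542, -0.456, 0.538]
ft_force: [-0.5, 0.4, -1.8]
grip_width: 0.0617
time: 3.73
position: [0.5559, -0.3052, 0.0905]
tool_rot: [0.458, 0.542, -0.456, 0.537]
ft_force: [0.4, -0.7, -1.3]
grip_width: 0.0617
t 3.73 p [ 0.5559 -0.3052  0.0905] w 0.0617 F [ 0.4 -0.7 -1.3] x [-0.004  0.007 -1.   ] yang 9.5 q [-0.68  0.72  1.51  0.    0.91 -0.85]
```

View pics/s2.png

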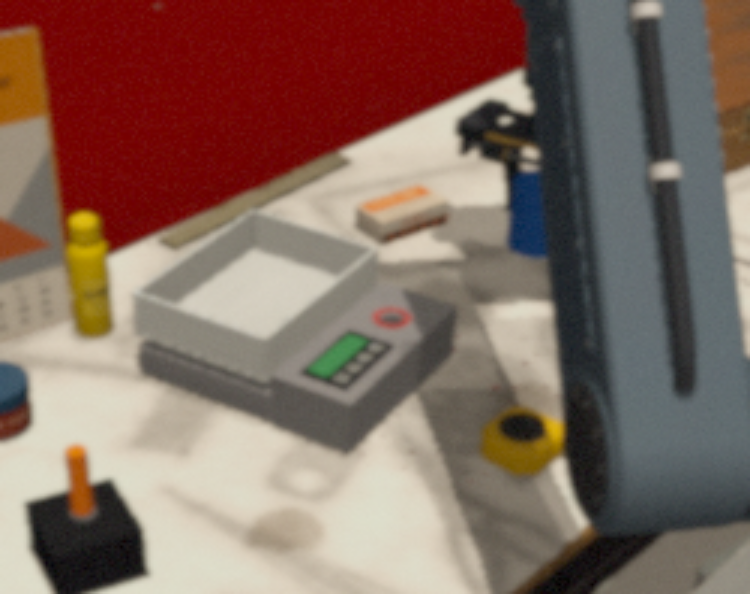

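The cup is lifted upright, but the tool crept up about 7 mm while the jaws closed. I'll set it down and regrasp lower so there's room for the pivot.

```bash
python3 -m inch '[[[2,0,0,0,0],[1.9,0,0,0,0],[0.2,0,0,0,0],[0,0,0,0,1],[0,0,0,0,1],[0.5,0,0,0,1],[0.5,0,0,0,1],[0.4,0,0,0,1]]]' 8; python3 -m inch '[[[0.2,0,0,0,0],[0.1,0,0,0,0],[0.1,0,0,0,0]]]' 8;python3 -m inch '[[[0.1,0,0,0,0],[0.1,0,0,0,0]]]' 8; python3 -m inch '[[[0,0,0,0,0],[0,0,0,0,0]]]' 8
```

```text
time: 4.5
position: [0.5557, -0.3048, 0.0333]
tool_rot: [0.458, 0.542, -0.456, 0.537]
ft_force: [-0.4, 0.4, -0.8]
grip_width: 0.0843
time: 4.75
position: [0.5558, -0.3049, 0.0289]
tool_rot: [0.458, 0.542, -0.456, 0.538]
ft_force: [-0.8, 0.5, -0.5]
grip_width: 0.0744
time: 4.92
position: [0.5558, -0.3049, 0.027]
tool_rot: [0.458, 0.542, -0.456, 0.538]
ft_force: [-0.6, 0.8, 6.6]
grip_width: 0.0614
time: 5.08
position: [0.5558, -0.305, 0.027]
tool_rot: [0.458, 0.542, -0.456, 0.538]
ft_force: [-1.5, -0.3, -0.8]
grip_width: 0.0615
```

```bash
python3 -m inch '[[[0,0,0,0,1],[0,0,0,0,1],[-0.7,0,0,0,1],[-0.6,0,0,0,1],[0,0,0,0,1]]]' 8; python3 -m inch '[[[0,0,0,0,0],[0,0,0,0,0],[0,0,0,0,0],[0,0,0,0,0]]]' 8;python3 -m inch '[[[0,0,0,0,0]]]' 8
```

```text
time: 5.5
position: [0.5559, -0.305, 0.041]
tool_rot: [0.458, 0.542, -0.456, 0.538]
ft_force: [-0.4, 0.1, 0.7]
grip_width: 0.0839
time: 5.83
position: [0.5566, -0.3055, 0.0425]
tool_rot: [0.458, 0.541, -0.456, 0.538]
ft_force: [0.1, 0.0, -0.2]
grip_width: 0.0678
time: 5.92
position: [0.5564, -0.3054, 0.0424]
tool_rot: [0.458, 0.541, -0.456, 0.538]
ft_force: [-0.5, 0.4, 1.1]
grip_width: 0.0612
```

```bash
python3 -m inch '[[[-1,0,0,0,0],[-2,0,0,0,0],[-2.5,0,0,0,0],[-2.5,0,0,0,0],[-2.5,0,0,0,0],[0,0,0,-0.02,0]]]' 8
python3 - <<'E'
from h import *
togo([.6818,-.1426,.148])
E
```

```text
time: 6.42
position: [0.5531, -0.3033, 0.1478]
tool_rot: [0.452, 0.551, -0.45, 0.538]
ft_force: [1.4, -0.7, -1.4]
grip_width: 0.0615
t 6.42 p [ 0.5531 -0.3033  0.1478] w 0.0615 F [ 1.4 -0.7 -1.4] x [-0.012  0.014 -1.   ] yang 10.7 q [-0.68  0.64  1.48  0.    1.04 -0.87]
to go cm [  0.04  15.63 -13.4 ]
```

```bash
python3 -m inch '[[[0,1.2,-1,0,0],[0,2.2,-1.9,0,0],[0,2.2,-1.9,0,0],[0,2.2,-1.9,0,0],[0,2.2,-1.9,0,0],[0,2.2,-1.9,0,0],[0,2,-1.7,0,0],[0,1.2,-1,0,0]]]' 8; python3 -m inch '[[[0,0,0,0,0]]]' 8;python3 - <<'E'
from h import *
togo([.6818,-.1426,.148])
i=camera_info("wrist");cv2.imwrite("pics/w3.png",camera("wrist")[:,:,::-1])
import math
# rim line -y in wrist
print(proj(i,[[.5983,-.0938,.111],[.742,-.0695,.111]]))
E
```

```text
time: 7.08
position: [0.6778, -0.1417, 0.1426]
tool_rot: [0.451, 0.553, -0.453, 0.534]
ft_force: [0.8, 0.3, -2.5]
grip_width: 0.0616
time: 7.17
position: [0.679, -0.1384, 0.1413]
tool_rot: [0.451, 0.555, -0.452, 0.534]
ft_force: [0.5, 0.8, -2.1]
grip_width: 0.0615
t 7.17 p [ 0.679  -0.1384  0.1413] w 0.0615 F [ 0.5  0.8 -2.1] x [-0.023  0.017 -1.   ] yang 10.7 q [-0.37  0.73  1.3   0.01  1.14 -0.56]
to go cm [-0.68  0.19  0.45]
[[133.55042129 127.43660397]
 [383.51169797 132.73519147]]
```

View pics/w3.png

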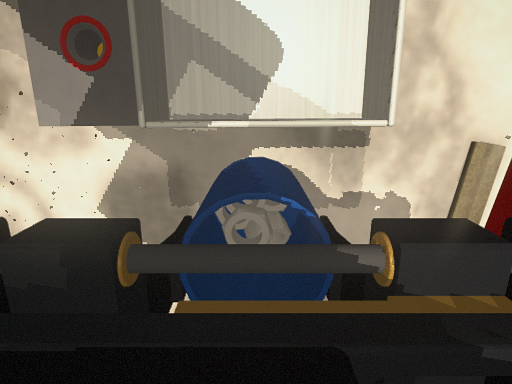

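```bash
python3 -m inch '[[[-0.7,0.4,0,0,0],[-0.2,0.4,-1,0,0],[0,0,-1,0,0],[0,0,-1,0,0],[0,0,-1,0,0],[0,0,-1,0,0],[0,0,-1,0,0],[0,0,-1,0,0]]]' 8
python3 - <<'E'
from h import *
st();cv2.imwrite("pics/w4.png",camera("wrist")[:,:,::-1])
E
```

```text
time: 7.88
position: [0.6721, -0.0752, 0.1546]
tool_rot: [0.451, 0.549, -0.456, 0.536]
ft_force: [1.0, -1.4, -1.8]
grip_width: 0.0601
t 7.88 p [ 0.6721 -0.0752  0.1546] w 0.0601 F [ 1.  -1.4 -1.8] x [-0.019  0.006 -1.   ] yang 10.3 q [-0.28  0.69  1.35  0.    1.12 -0.46]
```

View pics/w4.png

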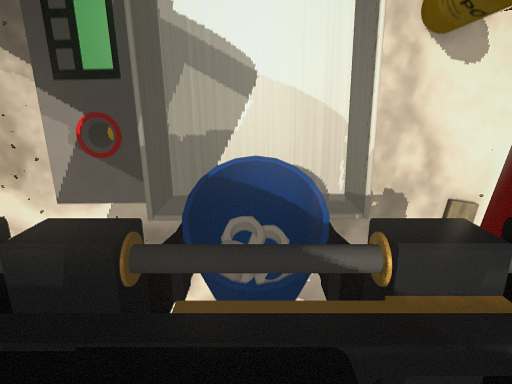

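```bash
python3 -m inch '[[[0.35,0,-0.7,0,0],[0.35,0,-0.7,0,0],[0.2,0,-0.7,0,0],[0.2,0,-0.7,0,0],[0.6,0,-0.5,0,0],[0.7,0,-0.4,0,0],[0.7,0,-0.4,0,0]]]' 8
python3 - <<'E'
from h import *
st();cv2.imwrite("pics/w5.png",camera("wrist")[:,:,::-1]);cv2.imwrite("pics/s5.png",cv2.resize(camera("scene")[80:280,150:400],None,fx=3,fy=3)[:,:,::-1])
E
```

```text
time: 8.52
position: [0.6616, -0.0245, 0.1222]
tool_rot: [0.451, 0.552, -0.454, 0.535]
ft_force: [0.2, 1.1, -0.4]
grip_width: 0.0605
t 8.52 p [ 0.6616 -0.0245  0.1222] w 0.0605 F [ 0.2  1.1 -0.4] x [-0.022  0.011 -1.   ] yang 10.4 q [-0.21  0.71  1.41  0.01  1.04 -0.39]
```

View pics/s5.png

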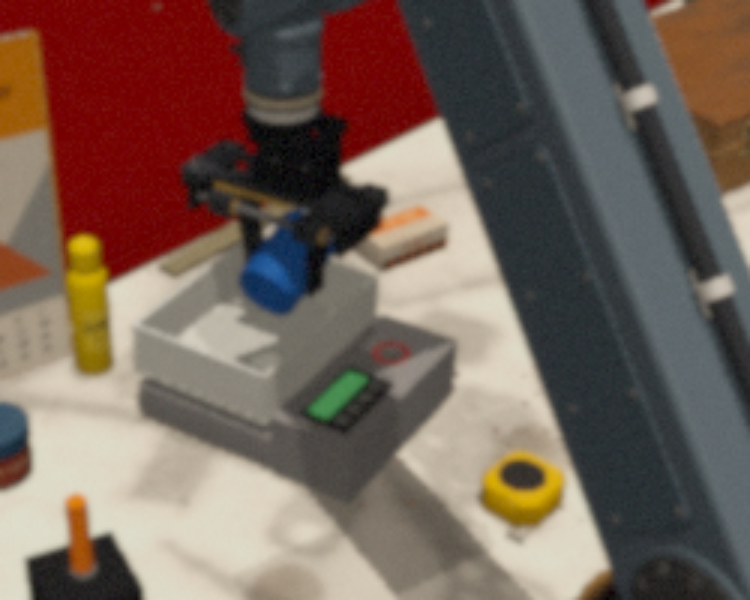

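```bash
python3 -m inch '[[[0.2,0,0.5,0,0],[0.5,0,0,0,0],[0.5,0,0,0,0],[0,0,0,0,0],[0,0,0,0,0]]]' 8
python3 - <<'E'
from h import *
st();cv2.imwrite("pics/w6.png",camera("wrist")[:,:,::-1])
E
```

```text
time: 9.03
position: [0.6601, -0.0263, 0.1063]
tool_rot: [0.451, 0.555, -0.454, 0.531]
ft_force: [0.1, 2.1, 0.8]
grip_width: 0.0605
t 9.03 p [ 0.6601 -0.0263  0.1063] w 0.0605 F [0.1 2.1 0.8] x [-0.028  0.019 -0.999] yang 10.4 q [-0.21  0.74  1.41  0.01  1.02 -0.4 ]
```

View pics/w6.png

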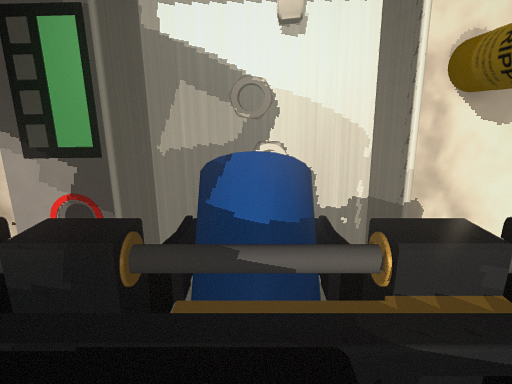

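```bash
python3 -m inch '[[[-1,0,0,0,0],[-1.5,0,-1,0,0],[-1,0,-1.5,0,0],[0,0,1.5,0,0],[0,0,-1.5,0,0],[0,0,1.5,0,0],[0,0,-1.5,0,0],[0,0,0,0,0]]]' 8; python3 -m inch '[[[-2,0,0,0,0],[-2,0,0,0,0],[-2,0,0,0,0],[0,0,0,0,0]]]' 8
python3 - <<'E'
from h import *
st();w=camera("wrist");s=camera("scene");t=camera("top")
for n,i in zip("wst",(w,s,t)):cv2.imwrite(f"pics/{n}7.png",i[:,:,::-1])
a=cv2.resize(w,(400,300));b=cv2.resize(s[90:210,180:340],(400,300),interpolation=2);c=cv2.resize(t[110:215,205:345],(400,300),interpolation=2)
cv2.imwrite("pics/m7.png",np.vstack([np.hstack([a,b]),np.hstack([c,cv2.resize(w[:200,100:420],(400,300))])])[:,:,::-1])
E
```

```text
time: 9.75
position: [0.6585, -0.0044, 0.1501]
tool_rot: [0.451, 0.551, -0.454, 0.534]
ft_force: [0.1, 0.6, -2.3]
grip_width: 0.06
time: 10.08
position: [0.6591, -0.0052, 0.2135]
tool_rot: [0.45, 0.552, -0.455, 0.535]
ft_force: [1.6, -0.2, 0.4]
grip_width: 0.0605
t 10.08 p [ 0.6591 -0.0052  0.2135] w 0.0605 F [ 1.6 -0.2  0.4] x [-0.022  0.009 -1.   ] yang 10.5 q [-0.18  0.6   1.34  0.01  1.22 -0.36]
```

View pics/m7.png

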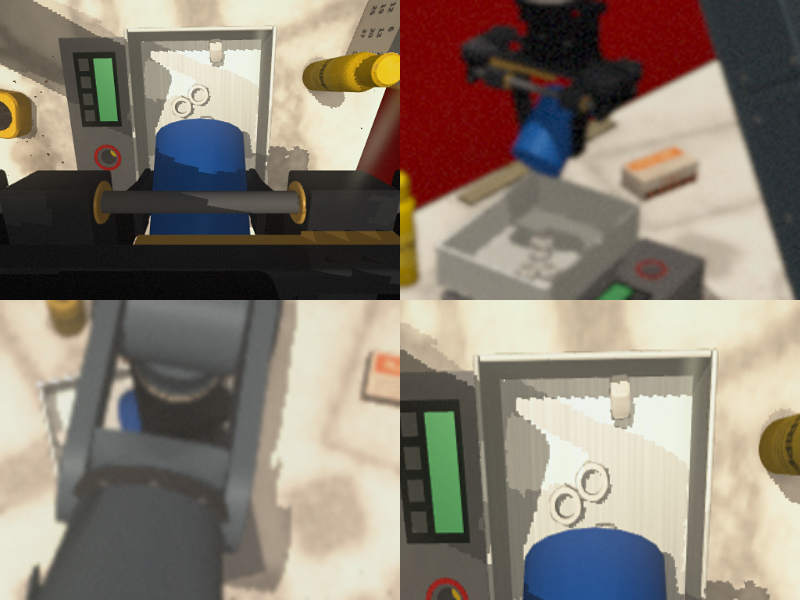

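Four nuts are clearly in the pan and a fifth is partly hidden by the cup, which points well below horizontal. I'll carry it back over the −y rim and use the rim to lift the mouth so the cup turns upright.

```bash
python3 -m inch '[[[0,0,1,0,0],[0,0,2,0,0],[0,0,2.2,0,0],[0,0,2.2,0,0],[0.5,0,1.0,0,0],[0,0,0,0,0]]]' 8 >/dev/null
cat >> h.py <<'E'
def fe():
    p,R=st();d=p-np.array([.6721,-.0752,0]);print("f mm",round(1000*(d[0]*-.187+d[1]*.982)+5,1),"e mm",round(1000*(p[2]+.008-.111),1))
E
python3 - <<'E'
from h import *
fe();i=camera_info("wrist");w=camera("wrist");cv2.imwrite("pics/w8.png",w[:,:,::-1])
E
```

```text
t 10.73 p [ 0.6664 -0.091   0.1916] w 0.0605 F [-0.9  0.1 -0.7] x [-0.048  0.013 -0.999] yang 10.7 q [-0.3   0.66  1.3  -0.    1.23 -0.49]
f mm -9.5 e mm 88.6
```

```bash
python3 -m inch '[[[1.5,0,0,0,0],[1.5,0,0,0,0],[1,0,0,0,0],[0,0,0,0,0]]]' 8 >/dev/null
python3 - <<'E'
from h import *
fe()
E
```

```text
t 11.12 p [ 0.663  -0.0868  0.149 ] w 0.0605 F [-0.8 -0.6 -0.6] x [-0.051  0.017 -0.999] yang 10.7 q [-0.3   0.7   1.35  0.    1.15 -0.48]
f mm -4.7 e mm 46.0
```

```bash
python3 -m inch '[[[0.5,0,0.6,0,0],[0.4,0,0.8,0,0],[0.4,0,0.8,0,0],[0.5,0,0.6,0,0]]]' 8 >/dev/null
python3 - <<'E'
from h import *
fe()
E
python3 -m inch '[[[0.8,0,0.6,0,0],[0.8,0,0.5,0,0]]]' 8 >/dev/null
python3 - <<'E'
from h import *
fe()
w=camera("wrist");cv2.imwrite("pics/w9.png",w[:,:,::-1])
E
```

```text
t 11.45 p [ 0.6685 -0.1124  0.1312] w 0.06 F [-0.3 -0.2 -0.2] x [-0.049  0.017 -0.999] yang 10.9 q [-0.33  0.73  1.33  0.    1.13 -0.52]
f mm -30.9 e mm 28.2
t 11.62 p [ 0.6715 -0.1256  0.1152] w 0.0603 F [-0.9 -0.4 -0.5] x [-0.045  0.015 -0.999] yang 10.9 q [-0.35  0.76  1.33 -0.    1.1  -0.54]
f mm -44.4 e mm 12.2
```

```bash
cat >> h.py <<'E'
def tilt(w,i,p,R,h=.0505):
    # compare the blue mask's bounding box with that of the cup outline at each tilt about the jaw axis
    m=cv2.inRange(hsv(w),(100,110,25),(130,255,255));m[225:]=0;m[:,:130]=0;m[:,390:]=0;c=blobs(m)
    x,y,ww,hh=cv2.boundingRect(np.vstack(c)); print("blue box",x,y,x+ww,y+hh)
    g=p-.008*R[:,0];a=np.linspace(0,6.28,90)
    for T in range(0,131,15):
        t=np.radians(T);up=-R[:,0];fw=-R[:,2];ax=np.cos(t)*up+np.sin(t)*fw;n=-np.sin(t)*up+np.cos(t)*fw
        P=np.vstack([g+(z-h)*ax+.031*(np.cos(a)[:,None]*R[:,1]+np.sin(a)[:,None]*n) for z in(0,.085)]);q=proj(i,P)
        print(T,q.min(0).round(),q[:,0].max().round(),end="; ")
    print()
E
python3 - <<'E'
from h import *
p,R=st();i=camera_info("wrist");tilt(cv2.imread("pics/w9.png")[:,:,::-1].copy(),i,p,R)
E
```

```text
t 11.67 p [ 0.6707 -0.1266  0.1133] w 0.0607 F [-0.  -1.7 -1. ] x [-0.047  0.015 -0.999] yang 10.8 q [-0.35  0.76  1.33 -0.    1.1  -0.54]
blue box 184 154 327 225
0 [175. 170.] 331.0; 15 [175. 188.] 332.0; 30 [175. 170.] 331.0; 45 [177. 160.] 329.0; 60 [180. 158.] 327.0; 75 [183. 162.] 323.0; 90 [187. 170.] 320.0; 105 [191. 180.] 316.0; 120 [185. 165.] 322.0;
```

```bash
python3 -m inch '[[[0.5,0,-0.4,0,0],[0.6,0,-0.2,0,0],[0.6,0,0,0,0]]]' 8 >/dev/null
python3 - <<'E'
from h import *
fe();p,R=st();i=camera_info("wrist");w=camera("wrist");cv2.imwrite("pics/w10.png",w[:,:,::-1]);tilt(w,i,p,R)
E
```

```text
t 11.92 p [ 0.6696 -0.1228  0.0954] w 0.0606 F [-0.3 -1.3  0.9] x [-0.044  0.013 -0.999] yang 10.7 q [-0.34  0.78  1.35 -0.    1.06 -0.53]
f mm -41.2 e mm -7.6
t 11.92 p [ 0.6696 -0.1228  0.0954] w 0.0606 F [-0.3 -1.3  0.9] x [-0.044  0.013 -0.999] yang 10.7 q [-0.34  0.78  1.35 -0.    1.06 -0.53]
blue box 182 168 329 225
0 [175. 170.] 331.0; 15 [175. 188.] 332.0; 30 [175. 170.] 331.0; 45 [177. 160.] 329.0; 60 [180. 158.] 327.0; 75 [183. 162.] 323.0; 90 [187. 170.] 320.0; 105 [191. 180.] 316.0; 120 [185. 165.] 322.0;
```

```bash
python3 -m inch '[[[0.8,0,-0.2,0,0],[0.7,0,-0.4,0,0],[0.6,0,-0.4,0,0],[0,0,-0.2,0,0]]]' 8 >/dev/null
python3 - <<'E'
from h import *
fe();p,R=st();i=camera_info("wrist");w=camera("wrist");cv2.imwrite("pics/w11.png",w[:,:,::-1]);tilt(w,i,p,R)
E
```

```text
t 12.3 p [ 0.6666 -0.1111  0.0712] w 0.0603 F [ 1.3 -5.2 -3.3] x [-0.043  0.01  -0.999] yang 10.8 q [-0.33  0.8   1.37 -0.01  1.01 -0.51]
f mm -29.2 e mm -31.8
t 12.3 p [ 0.6666 -0.1111  0.0712] w 0.0603 F [ 1.3 -5.2 -3.3] x [-0.043  0.01  -0.999] yang 10.8 q [-0.33  0.8   1.37 -0.01  1.01 -0.51]
blue box 206 212 305 225
0 [175. 170.] 331.0; 15 [175. 188.] 332.0; 30 [175. 170.] 331.0; 45 [177. 160.] 329.0; 60 [180. 158.] 327.0; 75 [183. 162.] 323.0; 90 [187. 170.] 320.0; 105 [191. 180.] 316.0; 120 [185. 165.] 322.0;
```

```bash
python3 -m inch '[[[0,0,1,0,0],[0,0,2,0,0],[0,0,2.5,0,0],[0,0,2.5,0,0],[0,0,2,0,0],[0,0,1,0,0],[0,0,0,0,0]]]' 8 >/dev/null
python3 - <<'E'
from h import *
fe();p,R=st();i=camera_info("wrist");w=camera("wrist");s=camera("scene");cv2.imwrite("pics/w12.png",w[:,:,::-1]);tilt(w,i,p,R)
w0=cv2.imread("pics/w8.png")[:,:,::-1]
a=np.hstack([cv2.resize(w,(400,300)),cv2.resize(s[120:220,260:390],(400,300),interpolation=2)]);b=np.hstack([cv2.resize(w0[:200,100:420],(400,300)),cv2.resize(s,(400,300))])
cv2.imwrite("pics/m12.png",np.vstack([a,b])[:,:,::-1])
E
```

```text
t 12.93 p [ 0.6862 -0.2241  0.0683] w 0.0604 F [ 0.4  0.5 -0.2] x [-0.05   0.017 -0.999] yang 10.9 q [-0.47  0.86  1.23 -0.01  1.1  -0.65]
f mm -143.8 e mm -34.7
t 12.93 p [ 0.6862 -0.2241  0.0683] w 0.0604 F [ 0.4  0.5 -0.2] x [-0.05   0.017 -0.999] yang 10.9 q [-0.47  0.86  1.23 -0.01  1.1  -0.65]
blue box 206 186 305 225
0 [175. 170.] 331.0; 15 [175. 188.] 332.0; 30 [175. 170.] 331.0; 45 [177. 160.] 329.0; 60 [180. 158.] 327.0; 75 [183. 162.] 323.0; 90 [187. 170.] 320.0; 105 [191. 180.] 316.0; 120 [185. 165.] 322.0;
```

View pics/m12.png

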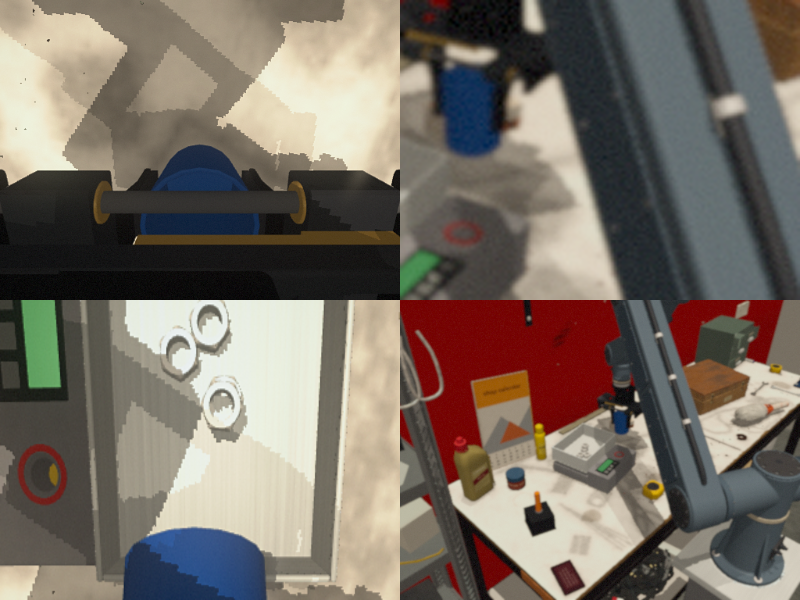

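```bash
python3 -m inch '[[[0,-1.5,0,0,0],[0,-2.5,0,0,0],[0,-2.5,0,0,0],[0,-1.5,0,0,0],[0.8,0,0,0,0],[0.8,0,0,0,0],[0,0,0,0,0]]]' 8 ; python3 -m inch '[[[0.4,0,0,0,0],[0.3,0,0,0,0]]]' 8;  python3 -m inch '[[[0.3,0,0,0,0],[0.2,0,0,0,0]]]' 8
```

```text
time: 13.62
position: [0.6043, -0.2269, 0.0558]
tool_rot: [0.443, 0.566, -0.452, 0.528]
ft_force: [0.7, -0.2, -1.9]
grip_width: 0.0602
time: 13.78
position: [0.606, -0.2255, 0.0482]
tool_rot: [0.443, 0.566, -0.452, 0.529]
ft_force: [-0.3, -0.6, -0.9]
grip_width: 0.0604
time: 13.95
position: [0.6073, -0.2255, 0.043]
tool_rot: [0.442, 0.566, -0.451, 0.53]
ft_force: [-2.5, -1.9, 6.4]
grip_width: 0.0604
```

```bash
python3 -m inch '[[[0.1,0,0,0,0],[0,0,0,0,1],[0,0,0,0,1],[0,0,0,0,1],[0,0,0,0,1],[0,0,0,0,1]]]' 8 ; python3 -m inch '[[[-1,0,0,0,1],[-2,0,0,0,1],[-3,0,0,0,1],[-3,0,0,0,1],[-3,0,0,0,1],[-3,0,0,0,1],[-3,0,0,0,1],[0,0,0,0,1]]]'
python3 - <<'E'
from h import *
st();i=camera_info("wrist");w=camera("wrist");cv2.imwrite("pics/w13.png",w[:,:,::-1]);np.savez("w13",**i)
print(proj(i,[[.607,-.2255,.085],[.607,-.2255,0],[.658,.0145,.059],[.541,-.05,.068]]))
m=cv2.inRange(hsv(w),(105,120,30),(130,255,255));c=blobs(m,(130,0,400,225),100)
for k in c[:2]: print(cv2.boundingRect(k))
E
```

```text
time: 14.45
position: [0.6097, -0.2262, 0.0424]
tool_rot: [0.441, 0.565, -0.451, 0.532]
ft_force: [0.2, 0.3, -0.0]
grip_width: 0.0839
time: 15.12
position: [0.6172, -0.2288, 0.2318]
tool_rot: [0.441, 0.566, -0.451, 0.53]
ft_force: [0.1, -0.1, 0.3]
grip_width: 0.0872
t 15.12 p [ 0.6172 -0.2288  0.2318] w 0.0872 F [ 0.1 -0.1  0.3] x [-0.048  0.022 -0.999] yang 11.8 q [-0.52  0.6   1.3  -0.01  1.3  -0.73]
[[251.07399805 178.36332787]
 [254.76040794 165.03267854]
 [361.9744822  -72.07448721]
 [219.94873978 -24.38251059]]
(224, 154, 59, 60)
```

```bash
python3 -m inch '[[[-1,0.5,-1.5,0,1],[-1,0.5,-2.5,0,1],[-1,0.5,-3,0,1],[-1,0.5,-3,0,1],[0,0.5,-2,0,1],[0,0,-1,0,1],[0,0,0,0,1]]]'
python3 - <<'E'
from h import *
st();i=camera_info("wrist");w=camera("wrist");cv2.imwrite("pics/w14.png",w[:,:,::-1]);np.savez("w14",**i)
print(proj(i,[[.658,.0145,.059],[.541,-.05,.068]]))
v=cv2.imread("pics/w13.png")[:,:,::-1]
s=camera("scene")
a=np.hstack([cv2.resize(w,(400,300)),cv2.resize(v[120:240,170:330],(400,300),interpolation=2)]);b=np.hstack([cv2.resize(w[:200,120:420],(400,300)),cv2.resize(s[130:230,180:360],(400,300),interpolation=2)])
cv2.imwrite("pics/m14.png",np.vstack([a,b])[:,:,::-1])
E
```

```text
time: 15.75
position: [0.612, -0.0853, 0.2723]
tool_rot: [0.442, 0.571, -0.452, 0.523]
ft_force: [-0.5, 0.5, 0.6]
grip_width: 0.0869
t 15.75 p [ 0.612  -0.0853  0.2723] w 0.0869 F [-0.5  0.5  0.6] x [-0.062  0.032 -0.998] yang 11.6 q [-0.32  0.51  1.36  0.01  1.35 -0.53]
[[321.68326946  97.53414536]
 [209.81947459 133.03969168]]
```

View pics/m14.png

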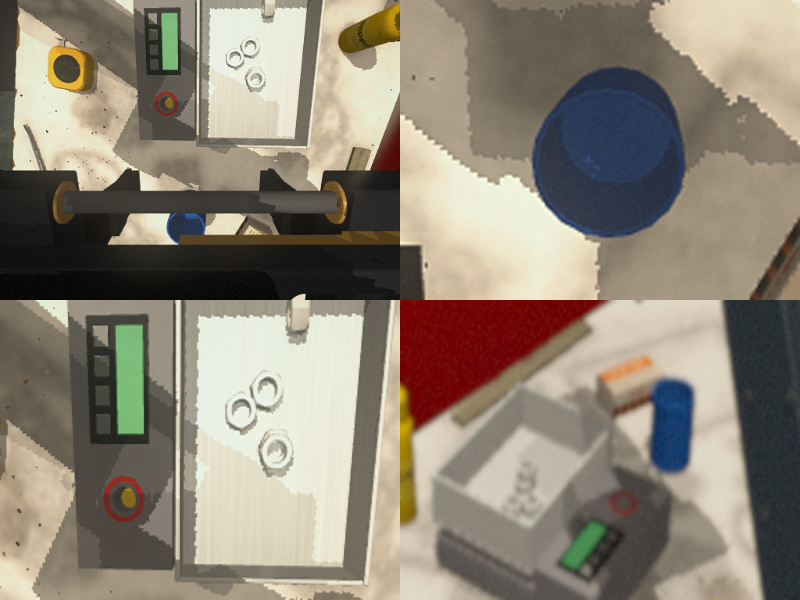

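Cup is standing and empty. The nuts are all in the pan: three spots seen from above, one of them looking like two stacked, plus one standing by the far wall, and none on the bench. The red hole is at wrist pixel (212,131). Next, the stylus.

```bash
python3 -m inch '[[[0.5,0,-2,0,1],[0.5,0,-3.5,0,1],[0.5,0,-3.5,0,1],[0.5,0,-3.5,0,1],[0.5,0,-3.5,0,1],[0.5,0,-3.5,0,1],[0,0,-3.5,0,1]]]' >/dev/null; python3 -m inch '[[[0.5,0,-3.5,0,1],[0.5,0,-3.5,0,1],[0.5,0,-3.5,0,1],[0.5,0,-3.5,0,1],[0,0,-2,0,1],[0,0,0,0,1]]]'
python3 - <<'E'
from h import *
j=dict(np.load("w14.npz"));w=cv2.imread("pics/w14.png")[:,:,::-1].copy();h,s,v=cv2.split(hsv(w))
c=blobs(((h<6)|(h>174))&(s>120),(185,100,240,160),30)[0];r=cv2.fitEllipse(c);print("ring",r,plane(j,r[0],.068))
i=camera_info("wrist");w=camera("wrist");cv2.imwrite("pics/w15.png",w[:,:,::-1]);np.savez("w15",**i)
togo([.528,.341,.2])
print(proj(i,[[.528,.341,.135],[.528,.341,.058]]))
h,s,v=cv2.split(hsv(w))
for c in blobs((h>4)&(h<20)&(s>150)&(v>100),(0,0,512,230),30)[:3]: print("orange",cv2.boundingRect(c),cv2.minEnclosingCircle(c))
E
```

```text
time: 16.93
position: [0.5421, 0.2887, 0.2243]
tool_rot: [0.446, 0.563, -0.466, 0.516]
ft_force: [0.1, -0.4, -0.6]
grip_width: 0.0873
ring ((212.3172607421875, 132.2198944091797), (28.970611572265625, 30.622228622436523), 152.21421813964844) [ 0.54369013 -0.04848825  0.068     ]
t 16.98 p [0.5423 0.2869 0.2239] w 0.0869 F [ 0.6 -0.2 -0.8] x [-0.068  0.019 -0.997] yang 9.6 q [0.29 0.54 1.43 0.04 1.22 0.11]
to go cm [ 2.59 -0.36 -5.5 ]
[[254.52509617 131.52129586]
 [259.39770951 127.76684227]]
orange (246, 121, 23, 24) ((257.3292541503906, 131.93902587890625), 12.512152671813965)
```

```bash
python3 -m inch '[[[1,-0.1,-2.5,0,1],[1.5,-0.2,-3,0,1],[0,0,0,0,1],[0,0,0,0,1]]]' >/dev/null;  python3 - <<'E'
from h import *
togo([.529,.341,.097]);i=camera_info("wrist")
w=camera("wrist");h,s,v=cv2.split(hsv(w))
print(proj(i,[[.529,.341,.135],[.529,.341,.058]]))
for c in blobs((h>4)&(h<20)&(s>150)&(v>100),(0,0,512,230),30)[:3]: print("orange",cv2.boundingRect(c),cv2.minEnclosingCircle(c))
E
```

```text
t 17.32 p [0.5336 0.3344 0.1986] w 0.0873 F [ 0.2 -0.6 -0.6] x [-0.067  0.014 -0.998] yang 9.0 q [0.36 0.59 1.42 0.04 1.19 0.19]
to go cm [10.17  0.3  -0.48]
[[254.6538986  197.82032244]
 [259.77060268 176.73149304]]
orange (244, 171, 25, 39) ((257.5, 190.0), 19.52572250366211)
```

```bash
for k in 1; do python3 -m inch '[[[0,-3.5,0,0,1],[0,-3.5,0,0,1],[0,-3.5,0,0,1],[0,0,0,0,1]]]'|sed -n 2,3p; python3 -c "from h import *;st()"; python3 -m inch '[[[0,1.2,0,0,1],[0,1.2,0,0,1],[0,1.2,0,0,1],[0,1.2,0,0,1],[0,1.2,0,0,1],[0,1.2,0,0,1],[0,1.2,0,0,1],[0,1.2,0,0,1]]]'|sed -n 2,3p; python3 -c "from h import *;st()"; done
```

```text
position: [0.4311, 0.3093, 0.2035]
tool_rot: [0.45, 0.556, -0.475, 0.514]
t 17.7 p [0.4311 0.3093 0.2035] w 0.0871 F [-0.4 -0.9 -0.8] x [-0.068  0.012 -0.998] yang 8.4 q [0.39 0.46 1.67 0.04 1.07 0.22]
position: [0.5489, 0.3159, 0.2007]
tool_rot: [0.457, 0.549, -0.474, 0.515]
t 18.37 p [0.5489 0.3159 0.2007] w 0.087 F [0.9 0.1 0.3] x [-0.052  0.015 -0.999] yang 7.6 q [0.33 0.59 1.41 0.03 1.18 0.19]
```

```bash
for k in 1 2; do python3 -m inch '[[[0,-3.5,0,0,1],[0,-3.5,0,0,1],[0,-3.5,0,0,1],[0,0,0,0,1]]]'>/dev/null; python3 -c "from h import *;st()"; python3 -m inch '[[[0,1,0,0,1],[0,1,0,0,1],[0,1,0,0,1],[0,1,0,0,1],[0,1,0,0,1],[0,1,0,0,1],[0,1,0,0,1],[0,1,0,0,1]]]'>/dev/null; python3 -c "from h import *;st()"; done
```

```text
t 18.7 p [0.4623 0.2992 0.2021] w 0.0867 F [-0.5 -0.3  0.4] x [-0.039  0.017 -0.999] yang 6.9 q [0.36 0.48 1.64 0.03 1.06 0.22]
t 19.37 p [0.5735 0.3076 0.2015] w 0.0867 F [0.5 0.3 0.2] x [-0.015  0.023 -1.   ] yang 6.4 q [0.31 0.6  1.39 0.03 1.16 0.19]
t 19.7 p [0.4884 0.2953 0.1996] w 0.0867 F [-2.  -0.2 -1.5] x [ 0.001  0.026 -1.   ] yang 5.8 q [0.34 0.49 1.62 0.03 1.02 0.22]
t 20.37 p [0.604  0.304  0.2033] w 0.0872 F [1.1 0.  0.1] x [ 0.028  0.032 -0.999] yang 5.4 q [0.29 0.61 1.36 0.03 1.13 0.19]
```

```bash
python3 -c "from h import *;togo([.529,.341,.097])"; python3 -m inch '[[[0,-2.5,-1.3,0,1],[0,-2.5,-1.3,0,1],[0,-1.5,-1.3,0,1],[0,0,0,0,1]]]'>/dev/null; python3 -c "from h import *;togo([.529,.341,.097])"
```

```text
t 20.37 p [0.604  0.304  0.2033] w 0.0872 F [1.1 0.  0.1] x [ 0.028  0.032 -0.999] yang 5.4 q [0.29 0.61 1.36 0.03 1.13 0.19]
to go cm [10.52 -7.45 -4.08]
t 20.7 p [0.5591 0.3373 0.2024] w 0.0873 F [ 0.4  0.8 -0.6] x [ 0.05   0.037 -0.998] yang 4.7 q [0.36 0.58 1.44 0.02 1.07 0.27]
to go cm [10.38 -3.52 -0.27]
```

```bash
python3 -m inch '[[[0,-1.5,0,0,1],[0,-1.5,0,0,1],[0,0,0,0,1]]]'>/dev/null; python3 -c "from h import *;togo([.529,.341,.097])";python3 -m inch '[[[0,0,0,0,1],[0,0,0,0,1],[0,0,0,0,1],[0,0,0,0,1]]]'>/dev/null; python3 -c "from h import *;togo([.529,.341,.097])"
```

```text
t 20.95 p [0.5399 0.3357 0.2012] w 0.087 F [-1.3 -0.3 -0.7] x [ 0.061  0.04  -0.997] yang 4.6 q [0.37 0.55 1.49 0.02 1.03 0.28]
to go cm [10.35 -1.71 -0.26]
t 21.28 p [0.547 0.335 0.202] w 0.0872 F [-0.7 -1.   0.5] x [ 0.068  0.041 -0.997] yang 4.5 q [0.37 0.55 1.48 0.02 1.02 0.28]
to go cm [10.37 -2.49 -0.37]
```

```bash
python3 -m inch '[[[0,-1,0,0,1],[0,-1,0,0,1],[0,-1,0,0,1],[0,-1,0,0,1],[0,-1,0,0,1],[0,-1,0,0,1],[0,-1,0,0,1],[0,-1,0,0,1]]]'>/dev/null; python3 -c "from h import *;st()";python3 -m inch '[[[0,3.5,0,0,1],[0,3,0,0,1],[0,0,0,0,1],[0,0,0,0,1]]]'>/dev/null; python3 -c "from h import *;togo([.529,.341,.097])"
```

```text
t 21.95 p [0.4596 0.3273 0.1958] w 0.0872 F [ 0.5  0.3 -0.3] x [ 0.068  0.04  -0.997] yang 4.4 q [0.42 0.47 1.68 0.01 0.91 0.33]
t 22.28 p [0.508  0.3293 0.1961] w 0.0872 F [-0.4 -0.4 -0.6] x [ 0.046  0.033 -0.998] yang 4.8 q [0.38 0.52 1.56 0.02 1.   0.29]
to go cm [10.03  1.7  -0.7 ]
```

```bash
python3 -m inch '[[[0,-1,-0.2,0,1],[0,-1,-0.2,0,1],[0,-1,-0.2,0,1],[0,-1,0,0,1]]]'>/dev/null; python3 -c "from h import *;st()";python3 -m inch '[[[0,3.2,0,0,1],[0,2.5,0,0,1],[0,0,0,0,1],[0,0,0,0,1]]]'>/dev/null; python3 -c "from h import *;togo([.529,.341,.097])"
```

```text
t 22.62 p [0.4613 0.3317 0.194 ] w 0.0868 F [ 0.1  0.7 -0.1] x [ 0.044  0.032 -0.999] yang 4.8 q [0.42 0.48 1.66 0.01 0.95 0.33]
t 22.95 p [0.5003 0.3351 0.1933] w 0.087 F [-1.4 -0.2 -0.1] x [ 0.024  0.025 -0.999] yang 5.2 q [0.4  0.53 1.56 0.02 1.02 0.3 ]
to go cm [ 9.71  2.66 -0.11]
```

```bash
python3 -m inch '[[[0,2.7,0,0,1],[0,0.2,0,0,1],[0,0,0,0,1]]]'>/dev/null; python3 -c "from h import *;togo([.529,.341,.097])";python3 -m inch '[[[0,0,0,0,1],[0,0,0,0,1],[0,0,0,0,1]]]'>/dev/null; python3 -c "from h import *;togo([.529,.341,.097])"
```

```text
t 23.2 p [0.5225 0.3378 0.1935] w 0.087 F [-1.5 -0.7 -0.5] x [ 0.017  0.023 -1.   ] yang 5.3 q [0.39 0.56 1.5  0.02 1.06 0.29]
to go cm [ 9.67  0.5  -0.05]
t 23.45 p [0.5182 0.3378 0.1933] w 0.0871 F [ 0.2  0.  -0.3] x [ 0.013  0.022 -1.   ] yang 5.4 q [0.39 0.56 1.51 0.02 1.06 0.29]
to go cm [ 9.65  0.96 -0.02]
```

```bash
python3 -m inch '[[[1.5,0.6,0,0,1],[1.5,0.5,0,0,1],[1,0.1,0,0,1],[0,0,0,0,1]]]'>/dev/null; python3 -c "from h import *
togo([.529,.341,.097]);i=camera_info('wrist')
w=camera('wrist');cv2.imwrite('pics/w16.png',w[:,:,::-1]);h,s,v=cv2.split(hsv(w))
print(proj(i,[[.529,.341,.135],[.529,.341,.058]]))
for c in blobs((h>4)&(h<20)&(s>150)&(v>100),(0,0,512,240),30)[:3]: print('orange',cv2.boundingRect(c))
"
```

```text
t 23.78 p [0.53   0.3401 0.15  ] w 0.0868 F [-0.2 -0.3  0.1] x [ 0.013  0.022 -1.   ] yang 5.5 q [0.39 0.62 1.51 0.02 0.98 0.28]
to go cm [ 5.3  -0.17  0.01]
[[251.86040781 230.70868843]
 [251.33458051 195.64981196]]
orange (238, 189, 30, 51)
```

```bash
python3 -m inch '[[[1.5,-0.1,0,0,1],[1.5,0,0,0,1],[1.3,0,0,0,1],[0.4,0,0,0,1],[0,0,0,0,1]]]' 30; python3 -c "from h import *;togo([.529,.341,.097])"; python3 -m inch '[[[0,0,0,0,0],[0,0,0,0,0],[0,0,0,0,0],[0,0,0,0,0],[0,0,0,0,0],[0,0,0,0,0],[0,0,0,0,0]]]' 30;python3 -m inch '[[[0,0,0,0,0],[0,0,0,0,0],[0,0,0,0,0]]]' 30; python3 -c "from h import *;togo([.529,.341,.097])"
```

```text
time: 24.25
position: [0.5309, 0.3412, 0.1009]
tool_rot: [0.485, 0.525, -0.467, 0.521]
ft_force: [0.1, -0.1, 0.7]
grip_width: 0.087
t 24.25 p [0.5309 0.3412 0.1009] w 0.087 F [ 0.1 -0.1  0.7] x [ 0.014  0.022 -1.   ] yang 5.4 q [0.39 0.69 1.54 0.02 0.89 0.28]
to go cm [ 0.39 -0.2   0.01]
time: 24.83
position: [0.533, 0.3421, 0.1046]
tool_rot: [0.487, 0.524, -0.465, 0.522]
ft_force: [0.8, 0.2, -1.4]
grip_width: 0.0483
time: 25.08
position: [0.5333, 0.3422, 0.1052]
tool_rot: [0.487, 0.524, -0.464, 0.522]
ft_force: [0.1, -0.1, -0.1]
grip_width: 0.0285
t 25.08 p [0.5333 0.3422 0.1052] w 0.0285 F [ 0.1 -0.1 -0.1] x [ 0.02   0.025 -0.999] yang 5.4 q [0.39 0.69 1.54 0.02 0.89 0.28]
to go cm [ 0.81 -0.45  0.1 ]
```

```bash
python3 -m inch '[[[0.5,-0.3,0,0,0.2],[0.2,0,0,0,0],[0,0,0,0,0],[0,0,0,0,0],[0,0,0,0,0]]]' 30; python3 -c "from h import *;togo([.529,.341,.097])"
```

```text
time: 25.5
position: [0.5287, 0.342, 0.0986]
tool_rot: [0.486, 0.524, -0.465, 0.522]
ft_force: [0.1, -0.1, 2.7]
grip_width: 0.0176
t 25.5 p [0.5287 0.342  0.0986] w 0.0176 F [ 0.1 -0.1  2.7] x [ 0.017  0.024 -1.   ] yang 5.4 q [0.39 0.69 1.55 0.02 0.87 0.28]
to go cm [0.16 0.02 0.11]
```

```bash
python3 -m inch '[[[-0.8,0,0,0,0],[-1.3,0,0,0,0],[-1.5,0,0,0,0],[-1.5,0,0,0,0],[-1.5,0,0,0,0],[-1.5,0,0,0,0],[-2,0,0,0,0],[-1.5,0,0,0,0]]]' 40; python3 -c "from h import *;st()"
```

```text
time: 26.17
position: [0.524, 0.3383, 0.2144]
tool_rot: [0.483, 0.526, -0.469, 0.52]
ft_force: [0.4, -1.0, -0.4]
grip_width: 0.0174
t 26.17 p [0.524  0.3383 0.2144] w 0.0174 F [ 0.4 -1.  -0.4] x [ 0.007  0.022 -1.   ] yang 5.4 q [0.39 0.54 1.47 0.02 1.12 0.28]
```

```bash
python3 -m inch '[[[-0.3,0,1.5,0,0],[-0.3,0,2.5,0,0],[0,0,2.8,0,0],[0,-0.2,2.8,0,0],[0,-0.2,2.8,0,0],[0,-0.2,2.8,0,0],[0,-0.2,2.8,0,0],[0,-0.2,2.8,0,0]]]' 40 >/dev/null; python3 -c "from h import *;togo([.5437,-.0485,.22])";  python3 -m inch '[[[0,0,2.8,0,0],[0,0,2.8,0,0],[0,0,2.5,0,0],[0,0,2,0,0],[0,0,1,0,0],[0,0,0,0,0]]]' 40 >/dev/null; python3 -c "from h import *;togo([.5437,-.0485,.22])"
```

```text
t 26.83 p [0.5329 0.1221 0.2173] w 0.0174 F [0.6 0.  0.7] x [ 0.011  0.024 -1.   ] yang 6.0 q [ 0.01  0.44  1.66  0.03  1.03 -0.11]
to go cm [-0.66 -0.7  17.07]
t 27.33 p [ 0.5386 -0.0045  0.2109] w 0.0172 F [ 0.2  0.7 -0.6] x [ 0.002  0.021 -1.   ] yang 5.5 q [-0.23  0.44  1.68  0.02  1.03 -0.34]
to go cm [-1.    0.09  4.41]
```

```bash
python3 -m inch '[[[-0.2,0,1.3,0,0],[0,0,1.6,0,0],[0,0,1,0,0],[0,0,0,0,0]]]' 40 >/dev/null
cat >> h.py <<'E'
def sty(L=.0936):
    p,R=st();g=p
    for n in("scene","top","wrist"):
        i=camera_info(n);w=camera(n);cv2.imwrite(f"pics/last_{n}.png",w[:,:,::-1]);h,s,v=cv2.split(hsv(w))
        m=(h>4)&(h<20)&(s>150)&(v>90);q=proj(i,[p,p-.025*np.array([0,0,-1.]),p-[0,0,L],[.5437,-.0485,.068]])
        print(n,"tcp",q[0].round(1),"top",q[1].round(1),"tip",q[2].round(1),"ring",q[3].round(1))
        x,y=q[0].astype(int)
        for c in blobs(m,(max(x-40,0),max(y-60,0),x+40,y+60),8)[:2]:
            r=cv2.minAreaRect(c);l=cv2.fitLine(c,cv2.DIST_L2,0,.01,.01).ravel();print("  orange",cv2.boundingRect(c),"line",l.round(3))
        x,y=q[3].astype(int)
        for c in blobs(((h<4)|(h>174))&(s>110),(max(x-30,0),max(y-30,0),x+30,y+30),8)[:2]:
            print("  red",cv2.boundingRect(c),cv2.minAreaRect(c)[0])
E
python3 -c "from h import *;togo([.5442,-.0485,.2]);sty()"
```

```text
t 27.67 p [ 0.5397 -0.0427  0.2105] w 0.0171 F [ 0.3  0.4 -0.7] x [-0.003  0.024 -1.   ] yang 5.5 q [-0.3   0.45  1.66  0.03  1.04 -0.41]
to go cm [1.04 0.4  0.64]
t 27.67 p [ 0.5397 -0.0427  0.2105] w 0.0171 F [ 0.3  0.4 -0.7] x [-0.003  0.024 -1.   ] yang 5.5 q [-0.3   0.45  1.66  0.03  1.04 -0.41]
scene tcp [280.8 156.3] top [281.2 148.3] tip [279.4 185.1] ring [278.9 197.8]
  orange (279, 143, 9, 25) line [5.20000e-02 9.99000e-01 2.81351e+02 1.56228e+02]
top tcp [278.2 191.3] top [278.8 190.6] tip [276.1 193.9] ring [276.9 193.7]
wrist tcp [254.3 245.7] top [254.2 268.7] tip [254.6 198.6] ring [258.2 191.3]
  orange (236, 273, 40, 27) line [ 1.00000e+00 -3.00000e-03  2.55490e+02  2.83038e+02]
  orange (240, 212, 32, 32) line [  0.368   0.93  255.32  230.767]
  red (241, 174, 35, 34) (258.0, 190.5)
```

```bash
python3 -c "
from h import *
w=cv2.imread('pics/last_wrist.png')[:,:,::-1]
g=cv2.cvtColor(w,cv2.COLOR_RGB2GRAY)
for y in range(178,222,2): print(y,g[y,236:282:2])
print('scene')
s=cv2.imread('pics/last_scene.png')[:,:,::-1].copy();h,sa,v=cv2.split(hsv(s))
for y in range(140,206,2): print(y,''.join('o' if (4<h[y,x]<20 and sa[y,x]>130) else 'r' if ((h[y,x]<4 or h[y,x]>174) and sa[y,x]>100) else str(int(v[y,x])//26) for x in range(262,302)))
"
```

```text
178 [ 74  74  73  74  71  74  59  52  56  55  66  70  89 104  94  95  99 111
 127 127 127 127 128]
180 [ 73  73  72  69  72  56  59  56  66  62  68  92  96  95  67  58  64  96
 113 127 126 126 129]
182 [ 70  72  72  72  57  54  63  64  69  84 105 105 103 100  59  66  60  64
  61  82  79  86 126]
184 [ 70  71  70  60  56  57  65  65 104 105 105 102  97 189 181  59  66  57
  59  66  74  74 133]
186 [ 72  72  74  52  56  61  62  61 106 106 105 102 113 187 186  53  67  71
  58  61  76  75  73]
188 [ 72  72  67  54  55  65  61  53 106 104 101 101 126 182  98  50  63  68
  54  61  75  74  74]
190 [ 72  71  72  55  60  65  63  53  61 104 101 103 101 101  55  54  62  66
  59  62  72  72  72]
192 [73 68 73 51 60 66 64 57 56 55 64 73 61 56 53 57 61 69 58 60 69 74 74]
194 [70 69 72 52 54 65 64 53 56 53 58 59 56 55 57 58 66 66 55 56 75 74 74]
196 [74 71 70 53 53 71 66 59 59 69 71 59 53 57 52 58 67 66 50 57 74 72 74]
198 [70 71 71 62 53 55 66 65 70 73 75 74 56 57 60 67 66 55 56 60 72 75 73]
200 [70 70 71 70 51 53 62 69 73 74 72 72 64 67 69 69 64 53 55 73 71 76 72]
202 [71 72 68 72 63 53 53 65 72 
[... 1508 characters left out ...]
7876567888888876433333444
176 4444444444444567776567888887764333334444
178 4444444444444455555567778777653333334444
180 4566654444444455444457777777764333334444
182 6666544444444455544456778888764333334344
184 6555444444444455444455678888776433333444
186 5555544444444333334445556677777655444444
188 5554444444433333333333334445666766666555
190 5555444433333333333233333333444556666777
192 5555444332222232322222222333333333445556
194 55545544433223333rrr33332222333333333334
196 5554555554443rr3333333r33322223333333334
198 5544455555555rrr332222rrr322222233332224
200 55545545444444rrrrrrr3333222222222222223
202 5444333333332223223322222222222222222233
204 4334444332222222222222222222222222222234
```

The wrist picture shows the rod tip at about (255,199), where I predicted it, and the ring at (258,191), also as predicted. Centring next, then descending.

```bash
python3 -m inch '[[[0,0.2,0.3,0,0],[0.5,0.2,0.3,0,0],[0.5,0,0,0,0],[0,0,0,0,0]]]' 40 >/dev/null; python3 -c "from h import *;togo([.5437,-.0485,.1256]);i=camera_info('wrist');p=robot.get_obs()['position'];print(proj(i,[p-[0,0,.0936]]))
w=camera('wrist');h,s,v=cv2.split(hsv(w));print([cv2.boundingRect(c) for c in blobs(((h<4)|(h>174))&(s>110),(215,150,300,225),8)]);g=cv2.cvtColor(w,cv2.COLOR_RGB2GRAY)
for y in range(180,216,3): print(y,g[y,236:282:2])"
```

```text
t 28.15 p [ 0.5439 -0.0435  0.1997] w 0.017 F [ 0.2 -0.1 -1. ] x [-0.003  0.026 -1.   ] yang 5.8 q [-0.3   0.47  1.66  0.03  1.02 -0.41]
to go cm [ 7.4  -0.07  0.68]
[[254.17337668 196.88837634]]
[(235, 174, 38, 34)]
180 [ 72  75  53  54  56  62  62  59  57  61  61  61  66  62  97  96 107 128
 126 126 129 126 127]
183 [ 73  50  51  59  61  68 104 104 103 107 104 105  91  63  69  58  55  66
  81 129 128 126 128]
186 [ 55  53  60  63  58  86 104 106  99 104 104 103 104  54  67  66  60  59
  75  73  74  71  68]
189 [ 54  54  67  62  55  53  93 104 101 102 103 104  60  55  64  67  58  53
  70  70  77  72  74]
192 [53 53 68 62 57 55 56 57 62 71 63 52 55 58 65 68 57 53 64 73 74 72 73]
195 [50 55 55 62 58 52 59 58 57 52 57 54 56 56 66 66 53 56 71 74 74 73 74]
198 [69 52 53 70 66 62 53 56 71 69 72 71 60 66 67 55 51 60 72 72 74 76 74]
201 [70 58 52 52 70 68 67 67 70 72 73 73 68 69 52 57 57 72 68 71 72 73 73]
204 [69 71 63 52 52 53 53 67 71 73 77 74 56 49 50 58 69 69 71 72 72 70 71]
207 [69 70 69 69 64 47 47 43 40 50 51 44 41 43 53 69 74 70 73 70 71 68 73]
210 [69 67 69 66 41 52 52 53 53 48 48 52 49 52 51 44 66 69 73 72 72 71 73]
213 [70 70 58 44 52 52 51 58 63 65 66 64 59 53 53 50 48 45 73 68 71 70 71]
```

```bash
python3 -m inch '[[[0,0,0.4,0,0],[0.5,0,0.3,0,0],[0.8,0,0,0,0],[0.4,0,0,0,0],[0,0,0,0,0]]]' 40 >/dev/null; python3 -c "from h import *;togo([.5437,-.0485,.1256])"
```

```text
t 28.62 p [ 0.5448 -0.0506  0.1809] w 0.0173 F [-0.  -0.6 -1.1] x [-0.003  0.026 -1.   ] yang 5.8 q [-0.31  0.5   1.68  0.03  0.98 -0.43]
to go cm [ 5.54 -0.09 -0.08]
```

```bash
python3 -m inch '[[[0.8,0,0,0,0],[0.8,-0.1,0,0,0],[0.8,0,0,0,0],[0.8,0,0,0,0],[0.6,0,0,0,0],[0,0,0,0,0]]]' 40 ; python3 -c "from h import *;togo([.5437,-.0485,.1256])"
```

```text
time: 29.12
position: [0.5428, -0.0494, 0.138]
tool_rot: [0.48, 0.532, -0.468, 0.517]
ft_force: [-0.5, -0.2, -1.0]
grip_width: 0.017
t 29.12 p [ 0.5428 -0.0494  0.138 ] w 0.017 F [-0.5 -0.2 -1. ] x [-0.005  0.026 -1.   ] yang 5.8 q [-0.31  0.56  1.72  0.03  0.88 -0.43]
to go cm [ 1.24  0.1  -0.05]
```

```bash
python3 -m inch '[[[0.4,0,0,0,0],[0.3,0,0,0,0]]]' 40 ;python3 -m inch '[[[0.3,0,0,0,0],[0.3,0,0,0,0]]]' 40 ;python3 -m inch '[[[0.3,0,0,0,0]]]' 40
```

```text
time: 29.28
position: [0.5429, -0.0492, 0.1303]
tool_rot: [0.48, 0.532, -0.468, 0.517]
ft_force: [-1.3, 0.1, 0.1]
grip_width: 0.0173
time: 29.45
position: [0.543, -0.0492, 0.1244]
tool_rot: [0.48, 0.532, -0.468, 0.517]
ft_force: [-0.4, -0.4, 9.0]
grip_width: 0.0171
time: 29.53
position: [0.5435, -0.0493, 0.1235]
tool_rot: [0.48, 0.532, -0.468, 0.518]
ft_force: [-6.0, 0.2, 34.3]
grip_width: 0.0171
```

```bash
python3 -m inch '[[[0.12,0,0,0,0]]]' 40 ;python3 -m inch '[[[0.12,0,0,0,0]]]' 40; python3 -m inch '[[[0.12,0,0,0,0],[0.12,0,0,0,0]]]' 40; python3 -c "from h import *;fe()
for k in range(3): camera('scene'); o=robot.get_obs();print(o['time'],o['position'],o['ft_force'])"
```

```text
time: 29.62
position: [0.5433, -0.0492, 0.1242]
tool_rot: [0.479, 0.532, -0.468, 0.518]
ft_force: [-3.3, 0.5, 9.0]
grip_width: 0.017
time: 29.7
position: [0.5431, -0.0492, 0.1245]
tool_rot: [0.479, 0.532, -0.468, 0.518]
ft_force: [-2.4, 0.9, 5.1]
grip_width: 0.0177
time: 29.87
position: [0.543, -0.0491, 0.1244]
tool_rot: [0.479, 0.532, -0.468, 0.518]
ft_force: [-1.6, 0.9, 8.5]
grip_width: 0.0169
t 29.87 p [ 0.543  -0.0491  0.1244] w 0.0169 F [-1.6  0.9  8.5] x [-0.003  0.025 -1.   ] yang 5.9 q [-0.31  0.58  1.73  0.03  0.85 -0.43]
f mm 54.8 e mm 21.4
29.9167 [ 0.54295043 -0.04910024  0.12435078] [-0.99949512 -0.88675495  7.56984744]
29.9667 [ 0.54297392 -0.0491348   0.1243549 ] [-2.80202396  0.03193865  8.29647199]
30.0167 [ 0.54293985 -0.04911738  0.1243342 ] [-1.3914001   0.36133889  7.38733372]
```

```bash
python3 -m inch '[[[0.18,0,0,0,0],[0.18,0,0,0,0]]]' 40
python3 - <<'E'
from h import *
i=camera_info("scene");w=camera("scene");cv2.imwrite("pics/final.png",w[:,:,::-1])
c=blobs(cv2.inRange(hsv(w),(100,110,30),(130,255,255)),(260,100,420,260),60)
print([(cv2.boundingRect(k),cv2.minAreaRect(k)) for k in c[:2]],proj(i,[[.61,-.226,0],[.61,-.226,.085]]))
for k in range(4): camera("scene")
st();print(robot.hand_in());st()
E
```

```text
time: 30.18
position: [0.543, -0.0491, 0.1241]
tool_rot: [0.479, 0.531, -0.468, 0.519]
ft_force: [-3.8, 0.2, 14.4]
grip_width: 0.0172
[((294, 172, 16, 15), ((301.5, 179.0), (14.0, 15.0), 90.0))] [[298.88925441 183.62174737]
 [300.63449134 161.1709474 ]]
t 30.43 p [ 0.543  -0.0491  0.1242] w 0.0174 F [-3.2 -0.4 13.2] x [-0.002  0.024 -1.   ] yang 5.9 q [-0.31  0.58  1.73  0.03  0.84 -0.43]
the job is handed in; nothing more can be done
None
the job is handed in; nothing more can be done
```

I poured the nuts into the pan and stood the empty cup on the bench at about (0.61, −0.23). Then I took the stylus and pressed the button down through the red-ringed hole. The job was handed in at 30.4 s, with the stylus still gripped and the button held down.

To pour, I tilted the cup by pivoting it in a light grip against the pan's side rim, and turned it upright again against the same rim.

**Last checks**
- **Button:** the push is steady at about 13–14 N, against the 4.1 N needed. The tip works out about 37 mm below the deck, and the button is fully down at 36 mm. A brief 34 N spike as it bottomed out stayed under the 40 N limit and did not shift the stylus in the grip.
- **Cup:** the pictures after I let go showed it empty and upright. In the final picture its blue patch is where it should be, but the mask saw only part of it, about 15 of 22 pixels in height.
- **Nuts:** I could not count five separate nuts. I saw three lying, one of which looks like two stacked, and one standing at the far wall. None were seen on the bench or left in the cup.
- **Bystanders:** I never touched the tin, tape measure or plug pack, but I did not re-measure their positions at the end.

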